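# Dock the backup drive through the dust flaps

### The arm

A 6-joint arm with a two-finger parallel gripper is mounted at the origin on a cart in front of the work surface, level with it; the furniture and walls round the work are solid. World frame = base frame: x ahead of the robot, y to its left, z up, the work surface at z = 0. Lengths are in m, angles in rad, forces in N, time in s.
With the tool pointing down it reaches from about 0.325 to 0.925 m from the base axis. Payload 3.1 kg.
Tool frame: the origin (TCP) lies midway between the tips of the shut fingers; the grasp point (between the pads) lies 19 mm behind it (manip.tcp_to_grasp is the distance from the TCP to the grasp point, in m); z points along the fingers, y is the line along which they close (so a half turn about z gives the same grasp; the last joint's range is limited). The gripper opens to 85 mm and grips with 20 to 120 N. Pads are 22 mm wide; open, the fingers measure 114 mm over their backs; the gripper's body (76 mm by 85 mm) begins 54 mm behind the grasp point. The pads swing forward as they close: fully open they stand 13 mm farther back than shut.
Start: joints at [1.069, 0.217, 1.613, -0, 1.311, -0.112], TCP at [0.237, 0.578, 0.231] pointing down, gripper open.
Joint ranges: [-2.75, 2.75], [-0.78, 2.1], [0.31, 2.55], [-1.13, 4.27], [0.13, 2.63], [-2.58, 2.58]. Speed limits (rad/s): [2.79, 2.79, 3.14, 3.14, 3.14, 3.14].

### API

Orientations are given as a unit quaternion [x, y, z, w].
In Python, from cell import manip gives the robot as it stands.
- The arm moves only by the shell command python3 -m inch 'ROWS' [FORCE]. ROWS is JSON, a list of rows, each a list of 3 entries, a list of its own where there are three numbers: the shift along the tool's x, y, z in m, then the turn, a rotation vector about the tool's x, y, z in degrees, then the opening, from 0 (shut) to 1 (fully open). A call has 1 to 20 rows; each row is the pose to reach, as a shift and turn from the pose commanded when the call began, along the tool's axes at that moment; what a row does not reach only later rows make up. A row lasts 1/10 s, in which the tool goes at most 50 mm and 8.59 degrees, less where a joint would pass 70% of its speed; a pose out of reach is approached as far as the arm can. A call with a gripper value outside its range is refused whole. The fingers move at their own pace and stop on an object; FORCE is the grip in N (left out, the last holds). Time passes only in rows, so rows that repeat a pose let the fingers close. It gives the time, the measured TCP pose, the force, the opening and the grip force at its end, in the units of the state.
- manip.state(): the state, without advancing time (a new reading comes with each control period).
- manip.get_image(name): name is "side" or "top"; returns a dict with "image" (384x512x3 uint8, red, green, blue), "K" (3x3 intrinsics, pixels), "R" (3x3) and "t" (3): a world point X has camera coordinates R X + t. Camera axes: x right, y down, z forward; pixel columns grow to the right and rows downward; lengths in m; the calibration is good to about 2 mm. A picture is of the moment at which its call begins. There is no depth.
- manip.sign_off(): hands the job in; it is judged then, once.
The state is a dict: "time_s": time; "joint_positions": joint angles; "dq": joint speeds; "joint_efforts": joint torques, N m; "tool_pos": TCP position; "tcp_rot": TCP orientation; "contact_force": force on the tool from outside, world axes, zero at the start; "torque": the same for the moment, N m; "grip_width": finger opening in m; "grip_force": force on a finger pad.
Only numpy, scipy, OpenCV 4.12 (cv2) and the standard library are available. Lean on these libraries where they do the work, as an engineer would, in place of code of your own. Each camera call takes 0.05 s, during which the arm holds its last target. There are 200 camera calls.

### The job

Take the blue backup drive out of its aluminium stand and load it into the grey drive dock: long edge down through the orange spring dust flaps, then push it on down, gently, until it is fully home on the contacts at the bottom of the bay. Finish with the fingers out of the dock and both flaps closed over the drive, and leave the other things on the desk alone.

Things in the scene. Friction and masses are not known exactly. Their poses are not given: they have to be found in the camera images.
- backup_drive: dark blue portable backup drive, a slab 112 mm long (own x), 78 mm wide (own y), 15 mm thick (own z), about 0.16 kg; origin in the middle of one large face. At the start it stands on a long edge in the groove of the stand, own x along the groove, own y up; its upper edge is 86 mm above the desk. Either long edge may go down into the dock.
- drive_centre (a point): the middle of the drive, 7.5 mm from its origin along its own z; 39 mm below the upper edge when it stands. Axes as the drive's.
- drive_stand: low aluminium stand, fixed to the desk, 70x136x22 mm; origin at the centre of its underside. A groove 17.5 mm wide and 116 mm long runs along its own y; its floor is 8 mm and its cheeks are 22 mm above the desk, so 64 mm of the drive stands free above it.
- drive_dock: grey box with a black foot, a top-loading dock for one drive, fixed to the desk, 86 mm (own x) by 156 mm (own y) by 122 mm high; origin at the centre of its underside, own z up. The drive goes in on its long edge, along own y. Spring shoes in the slot rub on the drive, so it does not fall home by itself: pushing it down takes up to 10 N, varying on the way. Pressing it down with over 20 N does harm.
- dock_mouth (a point): centre of the mouth of the bay, level with the dock's top, 122 mm above the desk; axes as the dock's. In the middle, over 84 mm of y, the mouth is 40 mm wide (x) down to 40 mm below the top, with room for fingers. At both ends (y from 42 to 59 mm) and everywhere below 40 mm it is a groove 18 mm wide (x), centred, 118 mm long (y), flared to 32 mm at its top. The shoes rub from 45 mm below the top downwards.
- flap_near (a joint): orange, slippery dust flap on the -x side of the mouth, hinged along its outer long side 3 mm below the dock's top, 20 mm wide, 81 mm long: 0 closed (level), grows to 1.5 rad as it is pushed down into the bay; a light spring (about 1 to 2 N at its free edge) closes it.
- flap_far (a joint): the like flap on the +x side; the two meet along the middle of the mouth.
- contact_plate (a joint): sprung brass plate at the bottom of the bay: how far it is pressed (m), 0 free, 0.005 at its stop; pressing it takes 3 to 7 N. Home means pressed more than 4.3 mm. Its height cannot be seen and varies within 16 mm: the drive is home with its upper edge somewhere 19 to 36 mm below the dock's top, felt as a steep rise in force (a hard rubber stop, about 8 N per mm).
- mouse: black computer mouse, 106x62x34 mm, behind the work; a loose bystander, origin at the centre of its underside
- mug: dark grey and white mug with a handle, 82x111x97 mm; a loose bystander, origin at the centre of its underside
- stapler: red and black stapler, 138x40x48 mm; a loose bystander, origin at the centre of its underside
- notebook: purple notebook, 148x109x14 mm; a loose bystander, origin at the centre of its underside
- tape_roll: roll of tan tape lying flat, 103x99x24 mm; a loose bystander, origin at the centre of its underside
- usb_stick: small orange memory stick, 55x18x8 mm; a loose bystander, origin at the centre of its underside
Mind the look-alikes: they are no part of the job. Leave any brown look-alike of the backup_drive alone.

How it is judged:
By the outcome, as a careful person would: the job done as asked, in the order asked, and still so for the second after the job is handed in, with the robot touching nothing.
It also fails if it takes over 72 s, if anything falls off the work surface, if the arm or the gripper's body presses on something with over 40 N, if the wrist force passes 120 N, or if a joint passes its speed limit or range.

## Working session

There is one attempt and no reset: what is moved stays moved. The work goes in short steps, Python scripts to look and compute and a shell command to move; the robot and the scene stay as the last step left them, time stands still between calls to the robot, and variables do not carry over. Pictures are saved under pics/ and viewed, at most 10 in all, crops included, and the job is handed in when it is done.

```bash
mkdir -p pics; ls; python3 - <<'E'
from cell import manip
import cv2
for n in("side","top"):
    d=manip.get_image(n); cv2.imwrite(f"pics/{n}0.png",d["image"][:,:,::-1])
    print(n,d["K"],d["R"],d["t"])
s=manip.state(); print(s); print(manip.tcp_to_grasp)
E
```

```text
pics
side [[401.40178509   0.         253.9085499 ]
 [  0.         401.40178509 188.86722953]
 [  0.           0.           1.        ]] [[ 0.81630901  0.57746437 -0.01320976]
 [ 0.49912913 -0.71671443 -0.4870221 ]
 [-0.29070554  0.39096716 -0.87328974]] [-0.49591806 -0.22695855  1.72302833]
top [[398.08496482   0.         253.66810274]
 [  0.         398.08496482 191.3645709 ]
 [  0.           0.           1.        ]] [[ 0.0203459  -0.999734   -0.01086169]
 [-0.99118315 -0.01874682 -0.13116601]
 [ 0.1309275   0.01343461 -0.99130091]] [0.008159   0.56513982 1.54926383]
{'time_s': 0.1, 'joint_positions': array([ 1.06877812e+00,  2.17718818e-01,  1.61484633e+00, -9.89942705e-06,
        1.31131354e+00, -1.12166556e-01]), 'dq': array([-3.86331592e-04, -1.43671925e-03, -2.96290462e-03,  6.29382007e-05,
       -1.01648815e-03, -1.73674045e-03]), 'joint_efforts': array([-1.96484634e-04, -3.98074579e+01, -3.04972064e+01, -1.81539758e-04,
        4.25218444e-03, -2.43047378e-05]), 'tool_pos': array([0.23711992, 0.57743562, 0.23003604]), 'tcp_rot': array([ 1.93692387e-01,  9.81061646e-01, -1.09099174e-03, -3.40962940e-04]), 'contact_force': array([ 0.13890516,  0.18936466, -0.5603924 ]), 'torque': array([ 0.04267529, -0.01303113, -0.01335857]), 'grip_force': 0.0, 'grip_width': 0.08562301758711248}
0.0187
```

View pics/side0.png

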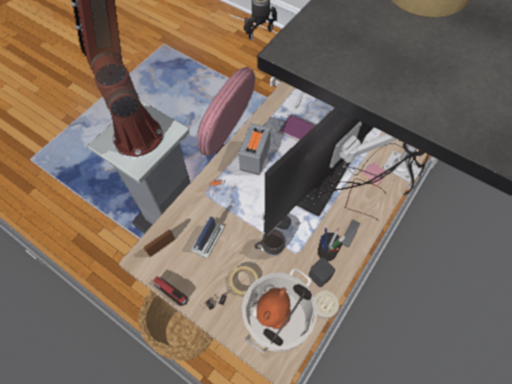

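View pics/top0.png

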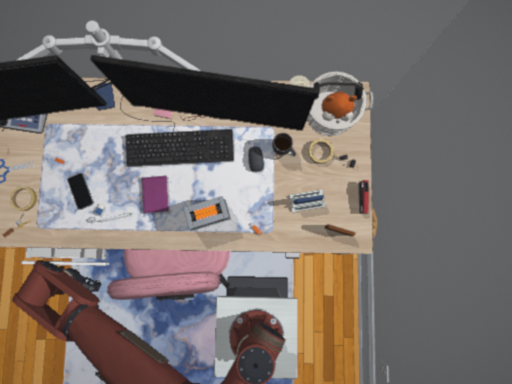

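Candidates for the drive: the dark blue slab in the aluminium stand (top 307,200; side 207,234); the brown look-alike (top 340,230; side 158,242), which I leave alone; a black phone (top 80,190), which is not it. I choose the one in the stand. The dock is at top (207,212), side (255,148). Next is a close crop of both views.

```bash
python3 - <<'E'
import cv2,numpy as np
t=cv2.imread("pics/top0.png");s=cv2.imread("pics/side0.png")
r=lambda im,x,y,w,h,f:cv2.resize(im[y:y+h,x:x+w],None,fx=f,fy=f,interpolation=cv2.INTER_CUBIC)
A=np.hstack([r(t,170,185,66,50,6),r(t,280,180,66,50,6)])   # 396x300 each
B=np.hstack([r(s,235,118,66,50,6),r(s,180,210,66,50,6)])
cv2.imwrite("pics/c1.png",np.vstack([A,B]))
E
```

```text
(no output)
```

View pics/c1.png

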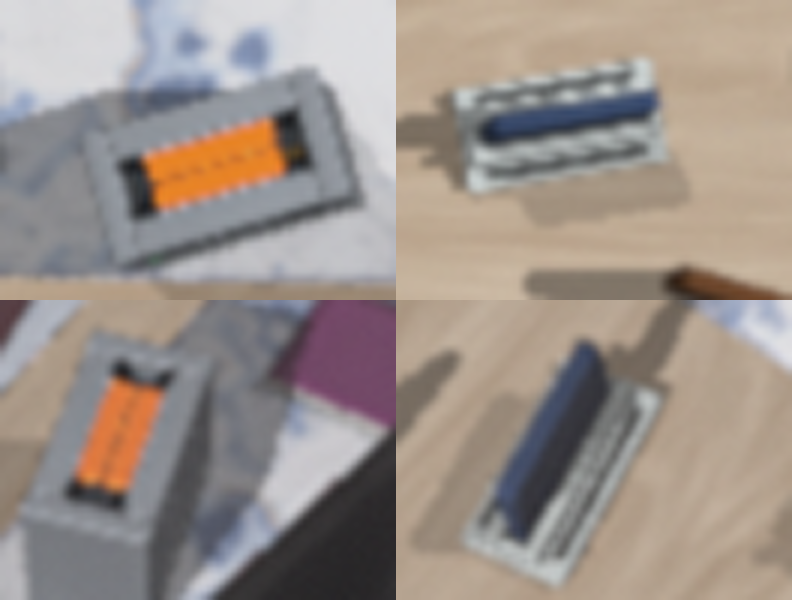

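The crops show the blue drive upright in its stand. Brown is a separate object. The flaps and stand corners are clear, so I fit poses.

```bash
cat > h.py <<'E'
import numpy as np,cv2
from scipy.optimize import least_squares
from scipy.spatial.transform import Rotation as Ro
from cell import manip
def proj(d,X): c=np.atleast_2d(X)@d["R"].T+d["t"]; p=c@d["K"].T; return p[:,:2]/p[:,2:]
def ray(d,uv,z):
    C=-d["R"].T@d["t"]; v=d["R"].T@np.linalg.inv(d["K"])@np.array([*uv,1.]); return C+v*(z-C[2])/v[2]
def rect(x,y,a,lx,ly,z):
    c,s=np.cos(a),np.sin(a); P=np.array([[i*lx/2,j*ly/2] for i,j in((-1,-1),(-1,1),(1,1),(1,-1))])
    return np.c_[P@np.array([[c,s],[-s,c]])+[x,y],np.full(4,z)]
E
python3 - <<'E'
from h import *
D={n:manip.get_image(n) for n in("side","top")}
for n,d in D.items():
    im=d["image"];x0,y0=(170,185) if n=="top" else (235,118)
    cr=im[y0:y0+50,x0:x0+66]
    h=cv2.cvtColor(cr,cv2.COLOR_RGB2HSV).astype(int)
    m=((h[...,0]<18)&(h[...,1]>130)&(h[...,2]>140))
    v,u=np.nonzero(m);P=np.array([ray(d,(a+x0,b+y0),.119)[:2] for a,b in zip(u,v)])
    c=P.mean(0);w,V=np.linalg.eigh(np.cov(P.T));l=V[:,1]*np.sign(V[0,1]+1e-9)
    print(n,"dock",c,"long axis ang",np.degrees(np.arctan2(V[1,1],V[0,1]))%180,"len,wid",np.sqrt(w*12))
    x0,y0=(280,180) if n=="top" else (180,210)
    h=cv2.cvtColor(im[y0:y0+50,x0:x0+66],cv2.COLOR_RGB2HSV).astype(int)
    m=((abs(h[...,0]-112)<12)&(h[...,1]>110)&(h[...,2]>90)); 
    m[:, :5]=0
    v,u=np.nonzero(m);P=np.array([ray(d,(a+x0,b+y0),.086)[:2] for a,b in zip(u,v)])
    c=P.mean(0);w,V=np.linalg.eigh(np.cov(P.T))
    print(n,"drive top",c,np.degrees(np.arctan2(V[1,1],V[0,1]))%180,np.sqrt(w*12),m.sum())
T=[(458,92),(650,58),(666,158),(470,192)]; S=[(464,542),(566,588),(664,386),(618,372)]
iT=np.array([(280+(a-396+.5)/6-.5,180+(b+.5)/6-.5) for a,b in T]); iS=np.array([(180+(a-396+.5)/6-.5,210+(b-300+.5)/6-.5) for a,b in S[:3]])
for d,I in((D["top"],iT),(D["side"],iS)):
    P=np.array([ray(d,p,.022)[:2] for p in I]);print(P.round(4).tolist(),"c",((P[0]+P[2])/2))
P=np.array([ray(D["top"],(170+(a+.5)/6-.5,185+(b+.5)/6-.5),.122)[:2] for a,b in((88,135),(316,66),(348,200),(122,268))]);print("dockcorners",P.round(4).tolist(),P.mean(0))
P=np.array([ray(D["side"],(235+(a+.5)/6-.5,118+(b-300+.5)/6-.5),.122)[:2] for a,b in((92,330),(213,355),(150,545),(24,518))]);print("dockcorners side",P.round(4).tolist(),P.mean(0))
E
```

```text
side dock [0.47292922 0.19565853] long axis ang 108.26110939527472 len,wid [0.03239832 0.08463356]<stdin>:16: RuntimeWarning: Mean of empty slice.
  ret = ret.dtype.type(ret / rcount)
  avg = a.mean(axis, **keepdims_kw)
  ret = um.true_divide(
<stdin>:16: RuntimeWarning: Degrees of freedom <= 0 for slice
  c *= np.true_divide(1, fact)
  c *= np.true_divide(1, fact)
Traceback (most recent call last):
ValueError: not enough values to unpack (expected 2, got 0)

During handling of the above exception, another exception occurred:

Traceback (most recent call last):
numpy.linalg.LinAlgError: 0-dimensional array given. Array must be at least two-dimensional
```

```bash
python3 - <<'E'
from h import *
np.set_printoptions(precision=4,suppress=True)
D={n:manip.get_image(n) for n in("side","top")}
def blob(n,tag,m,x0,y0,z):
    v,u=np.nonzero(m);P=np.array([ray(D[n],(a+x0,b+y0),z)[:2] for a,b in zip(u,v)])
    w,V=np.linalg.eigh(np.cov(P.T))
    print(n,tag,P.mean(0),"ang",np.degrees(np.arctan2(V[1,1],V[0,1]))%180,"dims",np.sqrt(w*12),m.sum())
for n in D:
    im=D[n]["image"].astype(int)
    x0,y0=(170,185) if n=="top" else (235,118)
    c=im[y0:y0+50,x0:x0+66]; blob(n,"dock",(c[...,0]-c[...,2]>75)&(c[...,0]>150),x0,y0,.119)
    x0,y0=(290,190) if n=="top" else (190,214)
    c=im[y0:y0+20,x0:x0+36] if n=="top" else im[y0:y0+40,x0:x0+30]; blob(n,"drivetop",(c[...,2]-c[...,0]>(25 if n=="top" else 30)),x0,y0,.086)
T=[(458,92),(650,58),(666,158),(470,192)]; S=[(464,542),(566,588),(664,386)]
I={"top":[(280+(a-396+.5)/6-.5,180+(b+.5)/6-.5) for a,b in T],"side":[(180+(a-396+.5)/6-.5,210+(b-300+.5)/6-.5) for a,b in S]}
for n in D:
    P=np.array([ray(D[n],p,.022)[:2] for p in I[n]]);print("stand",n,P.tolist(),"c",(P[0]+P[2])/2)
P=np.array([ray(D["top"],(170+(a+.5)/6-.5,185+(b+.5)/6-.5),.122)[:2] for a,b in((88,135),(316,66),(348,200),(122,268))]);print("dockcorners",P.tolist(),P.mean(0))
P=np.array([ray(D["side"],(235+(a+.5)/6-.5,118+(b-300+.5)/6-.5),.122)[:2] for a,b in((92,330),(213,355),(150,545),(24,518))]);print("dockcorners side",P.tolist(),P.mean(0))
E
```

```text
side dock [0.473  0.1953] ang 108.87345064471013 dims [0.0352 0.0832] 158
side drivetop [ 0.5395 -0.2071] ang 100.47974718911148 dims [0.0071 0.1068] 53
top dock [0.4726 0.1982] ang 108.03375486532263 dims [0.0369 0.0821] 212
top drivetop [ 0.5342 -0.1937] ang 100.75894235039465 dims [0.0137 0.1054] 96
stand side [[0.5236306396230219, -0.2735156674683635], [0.5918041578082429, -0.2609748621078142], [0.5600729132303367, -0.12343393617420151]] c [ 0.5419 -0.1985]
stand top [[0.5552558106700647, -0.12636754291904087], [0.580646818134208, -0.25465115839433544], [0.5135887021613832, -0.2651475143080994], [0.4883540654578026, -0.13490908848302524]] c [ 0.5344 -0.1958]
dockcorners [[0.4891685358641926, 0.27775081021335785], [0.5354062910212628, 0.13616812048328053], [0.4516750170333193, 0.11362073255268065], [0.40665725497746547, 0.2529853835116564]] [0.4707 0.1951]
dockcorners side [[0.41033235658738654, 0.25403211831820915], [0.48791176438711015, 0.28246767543551043], [0.5393526403667255, 0.13618199274055298], [0.46218028982440906, 0.10746474406181161]] [0.4749 0.195 ]
```

Dock mouth is at about (0.4725, 0.1965) with its long axis at 108°. The drive is at about (0.536, -0.196) with its long axis at 100.8°.

```bash
cat >> h.py <<'E'
def go(x,y,z,ang):
    "tool-axis shift and turn to TCP (x,y,z), pointing down, tool y at ang degrees"
    s=manip.state(); R=Ro.from_quat(s["tcp_rot"]); a=np.radians(ang)
    yv=np.array([np.cos(a),np.sin(a),0]); zv=np.array([0,0,-1.]); T=Ro.from_matrix(np.c_[np.cross(yv,zv),yv,zv])
    print("t",round(s["time_s"],2),"pos",s["tool_pos"].round(4),"F",s["contact_force"].round(2),"w",round(s["grip_width"],4),
      "shift",R.inv().apply(np.array([x,y,z])-s["tool_pos"]).round(4),"turn",(R.inv()*T).as_rotvec(degrees=True).round(2))
E
python3 -c "
from h import *
go(.536,-.196,.2,10.8)"
```

```text
t 0.3 pos [0.2373 0.5779 0.2308] F [-0.26  0.81 -0.13] w 0.0852 shift [-0.5703 -0.6023  0.0313] turn [-5.000e-02  2.000e-02  5.687e+01]
```

```bash
python3 -m inch '[[[-0.15,-0.16,0],[0,0,20],0.7],[[-0.25,-0.26,0],[0,0,30],0.7],[[-0.57,-0.602,0],[0,0,56.9],0.7],[[-0.57,-0.602,0],[0,0,56.9],0.7],[[-0.57,-0.602,0],[0,0,56.9],0.7],[[-0.57,-0.602,0],[0,0,56.9],0.7],[[-0.57,-0.602,0],[0,0,56.9],0.7],[[-0.57,-0.602,0],[0,0,56.9],0.7],[[-0.57,-0.602,0],[0,0,56.9],0.7],[[-0.57,-0.602,0],[0,0,56.9],0.7],[[-0.57,-0.602,0],[0,0,56.9],0.7],[[-0.57,-0.602,0],[0,0,56.9],0.7],[[-0.57,-0.602,0],[0,0,56.9],0.7],[[-0.57,-0.602,0],[0,0,56.9],0.7],[[-0.57,-0.602,0],[0,0,56.9],0.7],[[-0.57,-0.602,0.031],[0,0,56.9],0.7],[[-0.57,-0.602,0.08],[0,0,56.9],0.7],[[-0.57,-0.602,0.08],[0,0,56.9],0.7],[[-0.57,-0.602,0.08],[0,0,56.9],0.7],[[-0.57,-0.602,0.08],[0,0,56.9],0.7]]'
python3 - <<'E'
from h import *
go(.536,-.196,.055,10.8)
D={n:manip.get_image(n) for n in("side","top")}
f=lambda n,x,y:cv2.resize(D[n]["image"][y:y+80,x:x+66,::-1],None,fx=6,fy=6,interpolation=cv2.INTER_CUBIC)
cv2.imwrite("pics/c2.png",np.hstack([f("top",275,150),f("side",175,185)]))
E
```

```text
time_s: 2.3
tool_pos: [0.5358, -0.1951, 0.1514]
tcp_rot: [0.638, 0.77, 0.0, -0.0]
contact_force: [0.3, -0.6, 0.5]
grip_width: 0.0598
grip_force: 0.0
t 2.3 pos [ 0.5358 -0.1951  0.1514] F [ 0.27 -0.6   0.49] w 0.0598 shift [-0.001   0.      0.0964] turn [-0.03 -0.04 -0.05]
```

View pics/c2.png

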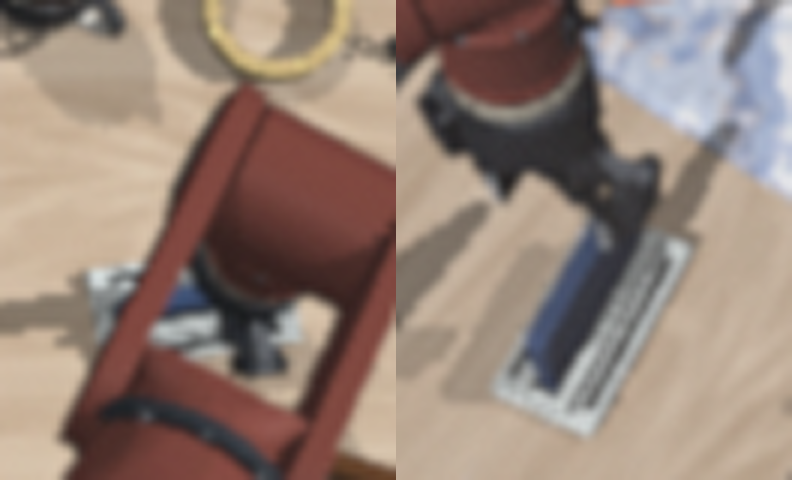

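The picture shows the fingers straddling the drive, one on each side at side-crop (500,180) and (630,190). I go down, then close.

```bash
python3 -m inch '[[[-0.001,0,0.04],[0,0,0],0.7],[[-0.001,0,0.07],[0,0,0],0.7],[[-0.001,0,0.096],[0,0,0],0.7],[[-0.001,0,0.096],[0,0,0],0.7],[[-0.001,0,0.096],[0,0,0],0.5],[[-0.001,0,0.096],[0,0,0],0.4],[[-0.001,0,0.096],[0,0,0],0.3],[[-0.001,0,0.096],[0,0,0],0.25],[[-0.001,0,0.096],[0,0,0],0.2],[[-0.001,0,0.096],[0,0,0],0.15],[[-0.001,0,0.096],[0,0,0],0.1],[[-0.001,0,0.096],[0,0,0],0.1],[[-0.001,0,0.096],[0,0,0],0],[[-0.001,0,0.096],[0,0,0],0],[[-0.001,0,0.096],[0,0,0],0]]' 40
```

```text
time_s: 3.9
tool_pos: [0.537, -0.1966, 0.0562]
tcp_rot: [0.638, 0.77, 0.0, 0.001]
contact_force: [0.2, 0.6, 5.3]
grip_width: 0.0145
grip_force: 40.0
```

```bash
python3 -m inch '[[[0,0,-0.01],[0,0,0],0],[[0,0,-0.025],[0,0,0],0],[[0,0,-0.06],[0,0,0],0],[[0,0,-0.10],[0,0,0],0],[[0,0,-0.15],[0,0,0],0],[[0,0,-0.2],[0,0,0],0],[[0,0,-0.2],[0,0,0],0],[[0,0,-0.2],[0,0,0],0]]'
python3 - <<'E'
from h import *
go(.4725,.1965,.25,18)
D={n:manip.get_image(n) for n in("side","top")}
f=lambda n,x,y:cv2.resize(D[n]["image"][y:y+80,x:x+66,::-1],None,fx=6,fy=6,interpolation=cv2.INTER_CUBIC)
cv2.imwrite("pics/c3.png",np.hstack([f("top",275,150),f("side",175,165)]))
E
```

```text
time_s: 4.7
tool_pos: [0.5363, -0.1967, 0.2577]
tcp_rot: [0.638, 0.77, -0.0, 0.001]
contact_force: [-0.9, 0.3, -1.8]
grip_width: 0.014
grip_force: 39.5
t 4.7 pos [ 0.5363 -0.1967  0.2577] F [-0.87  0.32 -1.77] w 0.014 shift [0.3982 0.0109 0.0068] turn [ 0.09  0.14 -7.22]
```

View pics/c3.png

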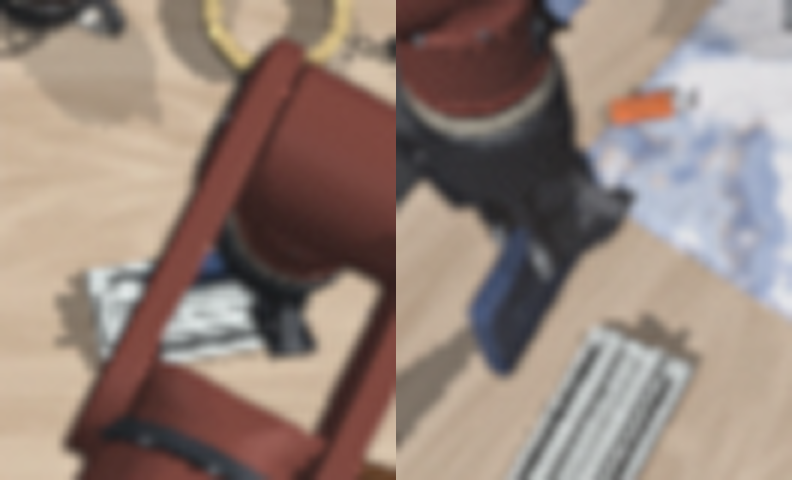

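The drive is held and the stand is empty; the drive's near end shows at side-crop (472,305) to (503,377). I compare this with the predicted corners to get the offset along its length.

```bash
python3 - <<'E'
from h import *
np.set_printoptions(precision=1,suppress=True)
d=manip.get_image("side"); s=manip.state(); p=s["tool_pos"]; R=Ro.from_quat(s["tcp_rot"]).as_matrix()
up=.0298
for off in(-.006,0,.006):
    X=[p+R@[i*.056+off,j*.0075,k] for i in(-1,1) for j in(-1,1) for k in(-up,.078-up)]
    uv=proj(d,np.array(X)); print(off); print(((uv+.5-[175,165])*6-.5+[396,0]).tolist())
E
```

```text
-0.006
[[459.2747810414184, 321.96749116089603], [482.65550546512924, 383.0428845826239], [485.24356564580023, 333.07835674797985], [507.3001152881668, 393.71146001736355], [563.3805009422894, 145.23086943541387], [580.5862868584019, 213.11087914339492], [588.6050198201877, 155.4765867177589], [604.558739312123, 222.99076641676123]]
0
[[465.0626006459278, 312.1417132398411], [488.0895304563197, 373.6136249441084], [490.99054385456, 323.20355854246355], [512.6972960464439, 384.2376426383108], [568.7320154566921, 136.14579133124198], [585.631206556154, 204.35680499712447], [593.9177234343458, 146.34798483171642], [609.5685648370506, 214.1968841567881]]
0.006
[[470.8257157633222, 302.35787525828516], [493.5015866285155, 364.22248616418005], [496.71292913426936, 313.37101736365423], [518.0726040652467, 374.80221907051674], [574.0615629142021, 127.09800592749309], [590.6564721299619, 195.63683519117973], [599.2085656453327, 137.25694650289654], [614.5588273866883, 205.43734131652104]]
```

```bash
python3 -m inch '[[[0.03,0,0],[0,0,0],0],[[0.07,0.002,0],[0,0,-2],0],[[0.12,0.004,0],[0,0,-3],0],[[0.17,0.005,0],[0,0,-4],0],[[0.22,0.006,0],[0,0,-5],0],[[0.27,0.008,0],[0,0,-6],0],[[0.32,0.01,0],[0,0,-7.2],0],[[0.35,0.011,0],[0,0,-7.2],0],[[0.375,0.0113,0],[0,0,-7.2],0],[[0.39,0.0113,0],[0,0,-7.2],0],[[0.3956,0.0113,0],[0,0,-7.2],0],[[0.3956,0.0113,0.02],[0,0,-7.2],0],[[0.3956,0.0113,0.02],[0,0,-7.2],0],[[0.3956,0.0113,0.02],[0,0,-7.2],0]]'
cat > look.py <<'E'
import sys
from h import *
D={n:manip.get_image(n) for n in("side","top")}
s=manip.state(); p=s["tool_pos"]; R=Ro.from_quat(s["tcp_rot"]).as_matrix()
f=lambda n,x,y:cv2.resize(D[n]["image"][y:y+70,x:x+66,::-1],None,fx=6,fy=6,interpolation=cv2.INTER_CUBIC)
cv2.imwrite(sys.argv[1],np.hstack([f("top",170,170),f("side",225,100)]))
if len(sys.argv)>2:
    for off in(0,.004):
        X=[p+R@[i*.056+off,j*.0075,k] for i in(-1,1) for j in(-1,1) for k in(-.0298,.0482)]
        print(off,((proj(D["side"],np.array(X))+.5-[225,100])*6-.5+[396,0]).round().astype(int).tolist())
E
python3 look.py pics/c4.png 1; python3 -c "
from h import *
go(.4734,.194,.18,18)"
```

```text
time_s: 6.25
tool_pos: [0.4728, 0.1933, 0.2343]
tcp_rot: [0.589, 0.808, -0.001, -0.001]
contact_force: [-0.2, -0.7, -1.3]
grip_width: 0.0141
grip_force: 39.5
0 [[530, 169], [533, 248], [554, 175], [557, 254], [587, 27], [588, 110], [610, 33], [610, 116]]
0.004 [[532, 164], [535, 243], [556, 170], [559, 249], [589, 23], [589, 105], [612, 28], [612, 111]]
t 6.35 pos [0.4738 0.1938 0.2357] F [-0.31  0.05 -1.24] w 0.0141 shift [ 0.0004 -0.0004  0.0557] turn [ 0.02  0.01 -0.11]
```

View pics/c4.png

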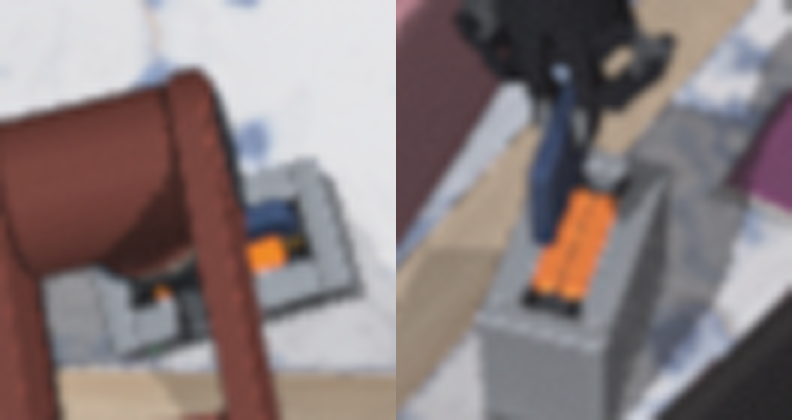

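The drive's lower near corner is at side-crop (546,245), which matches the model with a +3 mm offset along its length. So the drive is centred over the mouth to within about 1–2 mm. I go down through the flaps in steps.

```bash
python3 -m inch '[[[0,0,0.03],[0,0,0],0],[[0,0,0.055],[0,0,0],0],[[0,0,0.06],[0,0,0],0],[[0,0,0.065],[0,0,0],0],[[0,0,0.070],[0,0,0],0],[[0,0,0.074],[0,0,0],0],[[0,0,0.074],[0,0,0],0]]'; python3 -m inch '[[[0,0,0.003],[0,0,0],0],[[0,0,0.006],[0,0,0],0],[[0,0,0.009],[0,0,0],0],[[0,0,0.012],[0,0,0],0],[[0,0,0.012],[0,0,0],0]]'
python3 look.py pics/c5.png
```

```text
time_s: 7.05
tool_pos: [0.4753, 0.1967, 0.1671]
tcp_rot: [0.589, 0.808, 0.003, 0.0]
contact_force: [-6.4, 3.5, 14.3]
grip_width: 0.0141
grip_force: 42.4
time_s: 7.55
tool_pos: [0.4753, 0.2011, 0.1592]
tcp_rot: [0.588, 0.809, 0.006, -0.002]
contact_force: [-15.1, 12.8, 30.8]
grip_width: 0.0142
grip_force: 47.6
```

View pics/c5.png

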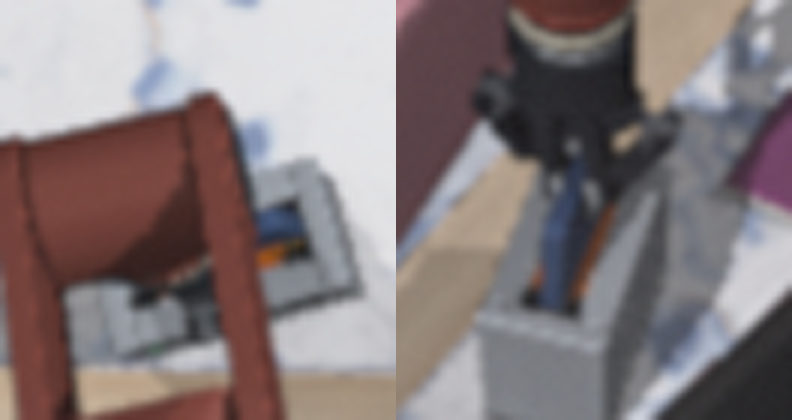

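There is too much force: 30 N, with a sideways part. The drive is catching at its -y end. I back up and re-check.

```bash
python3 -m inch '[[[0,0,-0.006],[0,0,0],0],[[0,0,-0.012],[0,0,0],0],[[0,0,-0.025],[0,0,0],0],[[0,0,-0.032],[0,0,0],0],[[0,0,-0.032],[0,0,0],0],[[0,0,-0.032],[0,0,0],0]]'
python3 look.py pics/c6.png 1; python3 -c "
from h import *
go(.4734,.194,.18,18)"
```

```text
time_s: 8.25
tool_pos: [0.4731, 0.1939, 0.1808]
tcp_rot: [0.588, 0.809, -0.0, -0.0]
contact_force: [-0.1, 0.6, -1.9]
grip_width: 0.0143
grip_force: 42.8
0 [[531, 225], [534, 299], [555, 231], [557, 305], [586, 86], [587, 164], [609, 91], [609, 169]]
0.004 [[533, 220], [536, 294], [557, 226], [559, 300], [588, 81], [589, 159], [611, 87], [610, 164]]
t 8.35 pos [0.4727 0.194  0.1802] F [-0.33  0.01 -1.53] w 0.0146 shift [-0.0002  0.0007  0.0002] turn [-0.12  0.   -0.06]
```

View pics/c6.png

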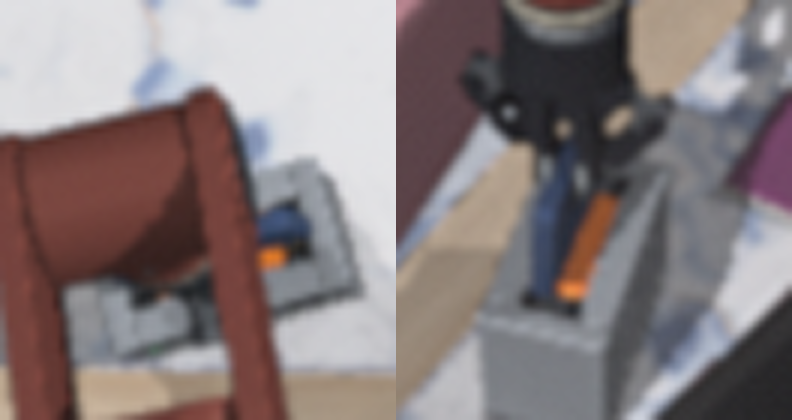

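The drive is still held, clear above the mouth, with its lower near corner at side-crop (547,298). I measure the drive against the mouth in both views numerically.

```bash
python3 - <<'E'
from h import *
np.set_printoptions(precision=1,suppress=True)
s=manip.state(); p=np.array([.4730,.1939,.1805]); R=Ro.from_quat(s["tcp_rot"]).as_matrix()
for n,(x0,x1,y0,y1) in(("top",(208,225,200,215)),("side",(245,260,115,152))):
    d=manip.get_image(n); c=d["image"][y0:y1,x0:x1].astype(int)
    m=(c[...,2]-c[...,0]>22)&(c[...,2]<160)
    v,u=np.nonzero(m); ks,idx=np.unique(v,return_index=True)
    print(n,"rows: v,umin,umax",[(int(k+y0),int(u[v==k].min()+x0),int(u[v==k].max()+x0)) for k in ks])
    for off in(-.004,0,.004):
        X=[p+R@[-.056+off,j*.0075,k] for j in(-1,1) for k in(-.0298,.0482)]
        print(off,"near end (y-,up)(y-,low)(y+,up)(y+,low)",proj(d,np.array(X)).tolist())
    c,sn=np.cos(np.radians(18)),np.sin(np.radians(18)); ex=np.array([c,sn,0]);ey=np.array([-sn,c,0])
    M=np.array([.4728,.1965,.122]); print("mouth near end (x -16,-9,9,16)",proj(d,np.array([M+a*ex-.059*ey for a in(-.016,-.009,.009,.016)])).tolist())
    print("raw rows of image at near end"); 
o=cv2.imread("pics/top0.png"); print(o[210,214:240].tolist()); print(cv2.imread("pics/side0.png")[140:156,250].tolist())
E
```

```text
top rows: v,umin,umax [(204, 216, 217), (205, 215, 219), (206, 213, 220), (207, 213, 221), (208, 213, 221), (209, 214, 220)]
-0.004 near end (y-,up)(y-,low)(y+,up)(y+,low) [[220.04242164033673, 206.90684059098314], [222.0363991156032, 208.8838889560627], [218.86526138340207, 202.86264585763698], [220.91787036293474, 205.04756244436862]]
0 near end (y-,up)(y-,low)(y+,up)(y+,low) [[218.95544973707658, 207.23371719787835], [221.00622526688227, 209.19387606355852], [217.77971217732025, 203.18875127128015], [219.88897447726796, 205.3568561904139]]
0.004 near end (y-,up)(y-,low)(y+,up)(y+,low) [[217.86830786903136, 207.5606449169615], [219.97589873052516, 209.50390911591964], [216.69399346545268, 203.51490760546574], [218.85992629482598, 205.66619571800106]]
mouth near end (x -16,-9,9,16) [[221.95540866236186, 211.36389016882498], [221.43416751941217, 209.58198246512387], [220.09671586360975, 205.00978888248486], [219.5777137454765, 203.23553547780293]]
raw rows of image at near end
side rows: v,umin,umax [(125, 253, 253), (126, 252, 253), (127, 252, 253), (128, 251, 253), (129, 251, 253),
[... 1165 characters left out ...]
f image at near end
[[44, 127, 224], [44, 125, 224], [44, 103, 176], [44, 76, 111], [42, 66, 82], [39, 63, 77], [43, 55, 64], [85, 83, 82], [137, 130, 126], [153, 146, 141], [157, 150, 145], [155, 148, 142], [137, 132, 127], [125, 119, 116], [140, 136, 135], [178, 175, 173], [192, 189, 188], [197, 193, 193], [210, 205, 206], [217, 214, 214], [220, 217, 217], [222, 219, 219], [222, 220, 220], [222, 220, 220], [222, 219, 218], [220, 216, 216]]
[[90, 124, 199], [77, 119, 204], [70, 119, 213], [66, 121, 221], [62, 120, 222], [63, 121, 223], [65, 126, 225], [72, 134, 220], [72, 110, 164], [68, 73, 87], [67, 62, 60], [77, 73, 72], [112, 107, 106], [137, 131, 129], [149, 143, 140], [159, 152, 149]]
```

In the top view the drive's -y end sits on the mouth's end line (u≈221) instead of 3 mm inside it. I shift 4 mm along +tool x and try again gently.

```bash
python3 -m inch '[[[0.004,0,0],[0,0,0],0],[[0.004,0,0],[0,0,0],0],[[0.004,0,0.008],[0,0,0],0],[[0.004,0,0.011],[0,0,0],0],[[0.004,0,0.014],[0,0,0],0],[[0.004,0,0.014],[0,0,0],0]]'; python3 -c "
from h import *
go(.473,.1979,.18,18);print(manip.state()['torque'])"
```

```text
time_s: 9.05
tool_pos: [0.4725, 0.1986, 0.1674]
tcp_rot: [0.588, 0.809, 0.001, 0.0]
contact_force: [1.1, 0.8, 2.0]
grip_width: 0.0143
grip_force: 43.3
t 9.05 pos [0.4725 0.1986 0.1674] F [1.13 0.85 1.97] w 0.0143 shift [-0.0008  0.0003 -0.0126] turn [ 0.06 -0.03 -0.05]
[ 0.31404244 -0.00495776 -0.02892318]
```

Much better: 2 N now against 14 N before. I continue.

```bash
python3 -m inch '[[[0,0,0.003],[0,0,0],0],[[0,0,0.006],[0,0,0],0],[[0,0,0.006],[0,0,0],0]]'; python3 -m inch '[[[0,0,0.003],[0,0,0],0],[[0,0,0.006],[0,0,0],0],[[0,0,0.006],[0,0,0],0]]'; python3 -c "
from h import *
go(.473,.1979,.18,18);print(manip.state()['torque'])"
```

```text
time_s: 9.35
tool_pos: [0.4725, 0.1985, 0.1612]
tcp_rot: [0.588, 0.809, 0.001, 0.0]
contact_force: [1.5, 0.8, 0.9]
grip_width: 0.0141
grip_force: 43.3
time_s: 9.65
tool_pos: [0.4723, 0.1998, 0.1579]
tcp_rot: [0.588, 0.809, 0.001, -0.001]
contact_force: [-5.8, 5.3, 14.1]
grip_width: 0.0142
grip_force: 45.5
t 9.65 pos [0.4723 0.1998 0.1579] F [-5.77  5.33 14.11] w 0.0142 shift [-0.002   0.0001 -0.0221] turn [ 0.05 -0.14 -0.03]
[ 0.1701026   0.85181272 -0.05195728]
```

```bash
python3 -m inch '[[[0,0,-0.006],[0,0,0],0],[[0.002,-0.0015,-0.006],[0,0,0],0],[[0.002,-0.0015,-0.006],[0,0,0],0],[[0.002,-0.0015,-0.003],[0,0,0],0],[[0.002,-0.0015,0],[0,0,0],0],[[0.002,-0.0015,0],[0,0,0],0]]'; python3 -c "
from h import *
go(.473,.1979,.18,18);print(manip.state()['torque'])"
```

```text
time_s: 10.25
tool_pos: [0.4711, 0.2009, 0.1569]
tcp_rot: [0.588, 0.809, 0.002, 0.0]
contact_force: [0.1, 4.2, 9.2]
grip_width: 0.014
grip_force: 45.2
t 10.25 pos [0.4711 0.2009 0.1569] F [0.09 4.16 9.18] w 0.014 shift [-0.0034  0.001  -0.0231] turn [ 0.15 -0.1  -0.06]
[ 0.15068963 -0.24356745 -0.23507053]
```

```bash
python3 -m inch '[[[0,0,-0.005],[0,0,0],0],[[0.0025,0,-0.005],[0,0,0],0],[[0.0025,0,-0.005],[0,0,0],0],[[0.0025,0,-0.002],[0,0,0],0],[[0.0025,0,0.001],[0,0,0],0],[[0.0025,0,0.001],[0,0,0],0]]'; python3 -c "
from h import *
go(.473,.1979,.18,18);print(manip.state()['torque'])"
```

```text
time_s: 10.85
tool_pos: [0.4701, 0.2031, 0.1556]
tcp_rot: [0.588, 0.809, 0.001, 0.0]
contact_force: [1.2, 4.5, 7.2]
grip_width: 0.0138
grip_force: 45.1
t 10.85 pos [0.4701 0.2031 0.1556] F [1.22 4.47 7.21] w 0.0138 shift [-0.0058  0.0012 -0.0244] turn [ 0.13 -0.09 -0.06]
[ 0.23022389 -0.63963592 -0.23049269]
```

```bash
sed -e 's/y:y+70,x:x+66/y:y+50,x:x+44/;s/fx=6,fy=6/fx=9,fy=9/;s/170,170/190,185/;s/225,100/238,112/' look.py > look2.py; python3 look2.py pics/c7.png; python3 -c "
from h import *
go(.473,.1979,.18,18);print(manip.state()['torque'])"
```

```text
t 10.95 pos [0.4701 0.2031 0.1556] F [0.98 4.39 8.25] w 0.014 shift [-0.0058  0.0012 -0.0244] turn [ 0.13 -0.08 -0.05]
[ 0.26693961 -0.64225548 -0.22895342]
```

View pics/c7.png

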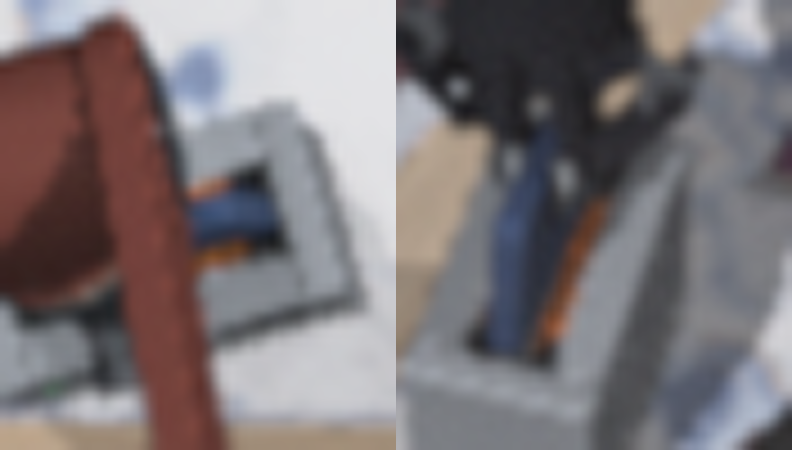

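The drive is inside the mouth, with black gaps on both sides and at the near end (top-crop 280,240; side-crop 505,355). I measure the near-end gap numerically.

```bash
python3 - <<'E'
from h import *
np.set_printoptions(precision=1,suppress=True)
d=manip.get_image("top"); o=cv2.imread("pics/top0.png")[:,:,::-1].astype(int); s=manip.state()
c=d["image"].astype(int)
for v in range(204,216): print(v,[tuple(int(k) for k in c[v,u]) for u in range(216,225)])
R=Ro.from_quat(s["tcp_rot"]).as_matrix();p=s["tool_pos"]
for off in(-.004,0,.004):
    print(off,proj(d,np.array([p+R@[-.056+off,j*.0075,k] for j in(-1,1) for k in(-.0298,.0482)])).tolist())
ds=manip.get_image("side"); c=ds["image"].astype(int)
print("side up edge & near end")
for v in range(134,156,1): print(v,[int(c[v,u,2]-c[v,u,0]) for u in range(244,258)],[int(c[v,u].sum()//3) for u in range(244,258)])
for off in(-.004,0,.004):
    print(off,proj(ds,np.array([p+R@[-.056+off,j*.0075,k] for j in(-1,1) for k in(-.0298,.034)])).tolist())
E
```

```text
204 [(69, 70, 73), (49, 50, 53), (39, 40, 42), (70, 73, 75), (123, 129, 133), (144, 150, 156), (149, 155, 162), (150, 155, 162), (145, 149, 157)]
205 [(49, 47, 57), (37, 41, 50), (35, 37, 45), (61, 64, 68), (110, 115, 119), (139, 144, 151), (148, 153, 160), (153, 158, 166), (153, 158, 166)]
206 [(55, 66, 89), (50, 60, 80), (47, 55, 73), (57, 63, 76), (92, 97, 104), (134, 138, 145), (148, 152, 159), (151, 156, 163), (151, 156, 163)]
207 [(63, 79, 109), (59, 74, 101), (58, 72, 98), (57, 68, 93), (84, 91, 104), (130, 136, 143), (147, 152, 159), (150, 155, 162), (149, 154, 162)]
208 [(64, 80, 111), (62, 76, 105), (60, 75, 103), (58, 72, 98), (76, 85, 101), (119, 124, 131), (142, 147, 153), (149, 153, 161), (150, 156, 163)]
209 [(56, 70, 99), (55, 68, 96), (55, 69, 96), (53, 66, 92), (61, 70, 89), (97, 102, 109), (135, 141, 146), (147, 153, 159), (151, 156, 164)]
210 [(45, 52, 72), (42, 51, 72), (42, 51, 71), (39, 47, 66), (42, 48, 61), (80, 83, 88), (131, 135, 141), (147, 153, 160), (151, 155, 163)]
211 [(63, 49, 53), (48, 42, 49), (35, 37, 46), (30, 33, 40), (31, 33, 37), (67, 69, 72), 
[... 3664 characters left out ...]
 159, 151, 148, 148, 149, 144, 141, 139, 132, 131, 141, 148]
155 [9, 10, 10, 10, 10, 11, 11, 10, 10, 10, 10, 10, 9, 9] [140, 144, 147, 146, 150, 157, 157, 152, 148, 147, 145, 141, 141, 142]
-0.004 [[247.8242002690649, 139.99492726522857], [248.31180858467835, 149.89718259050548], [251.71068073289987, 140.9478398368954], [252.05754694735, 150.8307477107087]]
0 [[248.15488531272638, 139.1479779289333], [248.62990231111095, 149.06910629108557], [252.03705169710275, 140.09834206666343], [252.37163306341296, 150.00026810483087]]
0.004 [[248.4847481755293, 138.3031343592757], [248.94723384291783, 148.24301417196446], [252.36260990471933, 139.250959787647], [252.68496542409395, 149.17178151437304]]
```

Both views show that the drive pitched in the grip during the first hard contact: its -y end is up and its bottom has swung towards -y. I lift it out over clear desk to measure the pitch.

```bash
python3 -m inch '[[[0,0,-0.01],[0,0,0],0],[[0,0,-0.03],[0,0,0],0],[[0,0,-0.06],[0,0,0],0],[[0,0,-0.095],[0,0,0],0],[[-0.02,0,-0.095],[0,0,0],0],[[-0.06,0,-0.095],[0,0,0],0],[[-0.11,0,-0.095],[0,0,0],0],[[-0.16,0,-0.095],[0,0,0],0],[[-0.21,0,-0.095],[0,0,0],0],[[-0.24,0,-0.095],[0,0,0],0],[[-0.25,0,-0.095],[0,0,0],0],[[-0.25,0,-0.095],[0,0,0],0],[[-0.25,0,-0.095],[0,0,0],0]]'
cat > fit.py <<'E'
from h import *
d=manip.get_image("side"); s=manip.state(); p=s["tool_pos"]; R=Ro.from_quat(s["tcp_rot"]).as_matrix()
im=d["image"].astype(int)
def wire(th,off,up):   # pitch about tool y (deg), offset along tool x, upper edge above TCP at centre
    Q=Ro.from_euler("y",th,degrees=True).as_matrix(); g=np.array([off,0,-up+.012])
    X=np.array([p+R@(g+Q@[i*.056,j*.0075,k]) for i in(-1,1) for j in(-1,1) for k in(-.012,.066)]); return proj(d,X)
w=wire(0,0,.0298); x0,y0=(w.min(0)-12).astype(int); x1,y1=(w.max(0)+12).astype(int)
c=im[y0:y1,x0:x1]; drive=(c[...,2]-c[...,0]>12)&(c.sum(2)<330)
bg=(c[...,0]-c[...,2]>15)&(c.sum(2)>200)
print("crop",x0,y0,x1,y1)
for r in range(c.shape[0]): print("".join("#" if drive[r,q] else "." if bg[r,q] else "o" for q in range(c.shape[1])))
S=8
def cost(v):
    hull=cv2.convexHull(((wire(*v)-[x0,y0]+.5)*S).astype(np.float32)).round().astype(np.int32)
    M=np.zeros((c.shape[0]*S,c.shape[1]*S),np.uint8); cv2.fillPoly(M,[hull],1)
    M=cv2.resize(M.astype(np.float32),(c.shape[1],c.shape[0]),interpolation=cv2.INTER_AREA)
    return ((1-M)*drive).sum()+(M*bg).sum()
from scipy.optimize import differential_evolution as DE
r=DE(cost,[(-20,20),(-.012,.012),(.02,.036)],seed=1,maxiter=60); print(r.x,r.fun,"level cost",cost([0,0,.0298]))
E
python3 fit.py; python3 -c "
from h import *
go(.53,-.06,.25,18)"
```

```text
time_s: 12.35
tool_pos: [0.5446, -0.0345, 0.2475]
tcp_rot: [0.588, 0.809, -0.001, -0.003]
contact_force: [-0.3, -0.6, -1.6]
grip_width: 0.0138
grip_force: 43.7
crop 211 142 251 207
.............ooooooooooooo.oo...ooooo...
....o.........ooooooooooo..ooo.oooooo...
....o..........ooooooooo.oooooooooooo...
....oo...............oo..ooooooooooo....
....oooo.........oo....o.ooooooooooo....
....ooooo.............oooooooooooooo....
....ooooooo......o...ooooooooooooooo....
.....ooooooo...ooo..oooooooooooooooooo..
.ooo.ooooooooooooooooooooooooooooooooooo
oooooooooooooooooooooooooooooooooooooooo
oooooooooooooooooooooooooooooooooooooooo
oooooooooooooooooooooooooooooooooooooooo
oooooooooooooooooooooooooooooooooooooooo
oooooooooooooooooooooooooooooooooooooooo
oooooooooooooooooooooooooooooooooooooooo
oooooooooooooooooooooooooooooooooooooooo
oooooooooooooooooooooooooooooooooooooooo
oooooooooooooooooooooooooooooooooooooooo
..ooooo.oooooooooooooooooooooooooooooooo
...oooo..ooooooooooooooooooooooooooooooo
....ooo..ooooooooooooooooooooooooooooooo
.....ooooooooooooooooooooooooooooooooooo
......ooooooooooo
[... 1249 characters left out ...]
oooo
oooooooooooooooooooooooooooooooooooooooo
oooooooooooooooooooooooooooooooooooooooo
oooooooooooooooooooooooooooooooooooooooo
oooooooooooooooooooooooooooooooooooooooo
oooooooooooooooooooooooooooooooooooooooo
.ooooooooooooooooooooooooooooooooooooooo
...ooooooooooooooooooooooooooooooooooooo
....oooooooooooooooooooooooooooooooooooo
......oooooooooooooooooooooooooooooooooo
.......ooooooooooooooooooooooooooooooooo
.........ooooooooooooooooooooooooooooooo
..........oooooooooooooooooooooooooooooo
[-1.99570722e+01  3.77785253e-03  3.59915926e-02] 0.28125 level cost 14.046875
t 12.4 pos [ 0.5449 -0.0341  0.2479] F [ 0.09  0.68 -0.58] w 0.0145 shift [-0.02   -0.0222 -0.002 ] turn [-0.18 -0.15  0.04]
```

```bash
python3 -m inch '[[[-0.04,-0.015,0],[0,0,0],0],[[-0.08,-0.03,0],[0,0,0],0],[[-0.12,-0.05,0],[0,0,0],0],[[-0.145,-0.059,0],[0,0,0],0],[[-0.152,-0.059,0],[0,0,0],0],[[-0.152,-0.059,0],[0,0,0],0],[[-0.152,-0.059,0],[0,0,0],0]]'
sed -i 's/^drive=.*//;s/; drive=.*/; q=c[...,0]-c[...,2]; bg=q>12; drive=(q<2)/;/^bg=/d' fit.py
sed -i 's/^for r in range(c.shape.*/for r in range(c.shape[0]): print("".join("#" if q[r,k]<-10 else "o" if drive[r,k] else "." if bg[r,k] else "," for k in range(c.shape[1])))/' fit.py
python3 fit.py
```

```text
time_s: 13.1
tool_pos: [0.5372, -0.1965, 0.2491]
tcp_rot: [0.587, 0.809, 0.0, -0.001]
contact_force: [-0.5, 0.3, -1.9]
grip_width: 0.0145
grip_force: 43.7
crop 176 176 221 242
..........................................,##
..........................................###
..........................,..............o###
..........................,.............oooo,
.........................,,,.................
,........................,o,.................
o.......................,,o,.................
o,.....................,,,oo.................
o,....................,,,ooo.................
oo,...................,,oooo,............,,oo
ooo,,................,,ooooo,.....ooo###o####
oooo,,.............,,ooooooo,....o###########
oooooo,,........,,,ooooooooo,...,############
ooooooo,,,,,,,,,oooooooooooo,..o##oo#########
ooooooooooooooooooooooooo,o,,,o##o,o#########
oooooooooooooooooooooooooo,ooo###o,ooo#######
ooooooooooooooooooooooooooo,,o###,,oooo######
oooooooooooooooooooooooooo,,ooo##ooo#o#######
ooooooooooooooooooooooooooooooo###########oo#
oooooooooooooooooooooooooooooooo##########oo#
o,,o
[... 1493 characters left out ...]
..,ooooooooooooooooo
................o#o.......,oooooooooooooooooo
..........................,oooooooooooooooooo
.........................,,oooooooooooooooooo
........................,oooooooooooooooooooo
........................,ooooooooooooooooooo,
.......................,oooooooooooooooooooo,
.......................,ooooooooooooooooooo,.
.......................oooooooooooooooooooo..
......................,ooooooooooooooooooo,..
.....................,oooooooooooooooooooo...
....................,,ooooooooooooooooooo,...
....................,oooooooooooooooooooo....
...................,,ooooooooooooooooooo,....
[-1.48110702e+01  8.44626219e-03  3.58579325e-02] 919.546875 level cost 955.96875
```

```bash
sed -i 's/^S=8/V=np.zeros(c.shape[:2]); V[31:56,8:34]=1; V[43:,26:]=0; V[50:,24:]=0; drive=drive*V; bg=bg*V; S=8/;/^for r in/d;s/(.02,.036)/(.015,.045)/' fit.py
cat >> fit.py <<'E'
for u in(.0298,.033,.027):
    r=DE(lambda v:cost([v[0],v[1],u]),[(-25,25),(-.012,.012)],seed=1,maxiter=60); print(u,r.x,r.fun)
E
python3 fit.py
```

```text
crop 176 176 221 242
[-8.79633767e+00  1.44530148e-03  4.44971840e-02] 15.46875 level cost 58.875
0.0298 [-2.06225237e+01  1.14609121e-02] 44.390625
0.033 [-1.62765719e+01  7.15980592e-03] 35.203125
0.027 [-2.35378451e+01  1.18685590e-02] 50.703125
```

```bash
python3 - <<'E'
src=open('fit.py').read().split("from scipy.optimize import diff")[0]
exec(src)
from scipy.optimize import differential_evolution as DE
def rolled(v):
    global wire
    th,off,up,du,dv=v
    return cost2(wire(th,off,up)+[du,dv])
def cost2(W):
    hull=cv2.convexHull(((W-[x0,y0]+.5)*S).astype(np.float32)).round().astype(np.int32)
    M=np.zeros((c.shape[0]*S,c.shape[1]*S),np.uint8); cv2.fillPoly(M,[hull],1)
    M=cv2.resize(M.astype(np.float32),(c.shape[1],c.shape[0]),interpolation=cv2.INTER_AREA)
    return ((1-M)*drive).sum()+(M*bg).sum()
for dv in(-.5,0,.5):
  for du in(-.5,0,.5):
    r=DE(lambda v:rolled([*v,du,dv]),[(-25,15),(-.02,.02),(.02,.06)],seed=1,maxiter=40,popsize=10); print(du,dv,r.x.round(4),round(r.fun,2))
E
```

```text
crop 176 176 220 242
-0.5 -0.5 [-8.0373e+00  2.4000e-03  3.8000e-02] 14.77
0 -0.5 [-8.1181e+00 -6.0000e-04  4.3700e-02] 15.47
0.5 -0.5 [-7.9205e+00 -2.5000e-03  4.8600e-02] 16.31
-0.5 0 [-5.5957e+00  1.9000e-03  4.0100e-02] 15.08
0 0 [-8.3186e+00  7.0000e-04  4.6200e-02] 15.72
0.5 0 [-7.2559e+00 -2.4000e-03  5.0800e-02] 16.66
-0.5 0.5 [-7.2262e+00  2.9000e-03  4.2600e-02] 15.12
0 0.5 [-7.4115e+00  9.0000e-04  4.7300e-02] 15.89
0.5 0.5 [-7.7228e+00 -8.0000e-04  5.2800e-02] 16.58
```

The fit shows the drive pitched about 8° (+y end down) and pushed up about 14 mm in the grip. I'll level it by tilting the tool +7.7° about its y axis, then refit.

```bash
python3 -m inch '[[[0,0,0],[0,4,0],0],[[0,0,0],[0,7.7,0],0],[[0,0,0],[0,7.7,0],0],[[0,0,0],[0,7.7,0],0]]'
python3 - <<'E'
src=open('fit.py').read().split("from scipy.optimize import diff")[0].split("V=np.zeros")[0]
exec(src)
import sys
for r in range(24,c.shape[0]): print(r,"".join("#" if q[r,k]<-10 else "o" if drive[r,k] else "." if bg[r,k] else "," for k in range(c.shape[1])))
print(p,x0,y0)
E
```

```text
time_s: 13.65
tool_pos: [0.5372, -0.1981, 0.2491]
tcp_rot: [0.587, 0.807, 0.039, -0.054]
contact_force: [0.4, 1.1, -2.5]
grip_width: 0.0143
grip_force: 43.7
crop 176 176 221 241
24 ..,,oooooooooooooo,o,oo,,oooooo,,,ooo########
25 ....,oooooooooooooooo,o,ooooooooooooooo######
26 .....,oooooooooooooo,oooooooooooooooo,.,o####
27 .......,ooooooooooooooooooooooooooooo....o###
28 .........,ooooooooooo,,oo,oooooooooo,.....,o#
29 ............,,oooooo,,,,,,,ooooooooo........,
30 ..............,ooooooo,,,oooooooooo,.........
31 ...............,oo###oo,,oooooooooo..........
32 ................,#####oo,ooooooo,,...........
33 .................#####ooooooo,,..............
34 ................,####ooooooo,................
35 ................o####oooooo,.................
36 ................#####oooooo..................
37 ...............o####oooooo,..................
38 ..............,#####oooooo...................
39 ..............o#####ooooo,...................
40 ..............#####oooooo,...................
41 .............,#####ooo##o....................
42 .............######ooo#o,............
[... 432 characters left out ...]
ooooooooooooooooo
52 ...............,###o.......,ooooooooooooooooo
53 ................o#o,......,oooooooooooooooooo
54 ..........................,oooooooooooooooooo
55 .........................,,oooooooooooooooooo
56 ........................,oooooooooooooooooooo
57 ........................,ooooooooooooooooooo,
58 .......................,oooooooooooooooooooo,
59 .......................,ooooooooooooooooooo,.
60 .......................,ooooooooooooooooooo..
61 ......................,ooooooooooooooooooo,..
62 .....................,,ooooooooooooooooooo...
63 .....................,ooooooooooooooooooo,...
64 ....................,oooooooooooooooooooo....
[ 0.53716027 -0.19785456  0.24919183] 176 176
```

```bash
cat > fitw.py <<'E'
from h import *
from scipy.optimize import differential_evolution as DE
def fitw(rows,cols,cut,yaw=18,du=0):
    d=manip.get_image("side"); p=manip.state()["tool_pos"]; a=np.radians(yaw)
    yv=np.array([np.cos(a),np.sin(a),0]); zv=np.array([0,0,-1.]); B=np.c_[np.cross(yv,zv),yv,zv]
    x0,y0=176,176; c=d["image"][y0:y0+66,x0:x0+45].astype(int); q=c[...,0]-c[...,2]
    V=np.zeros(q.shape); V[rows[0]:rows[1],cols[0]:cols[1]]=1; V[cut[0]:,cut[1]:]=0
    bg=(q>7)*V; dr=(q<=7)*V; S=8
    def cost(v):
        Q=Ro.from_euler("y",v[0],degrees=True).as_matrix()
        W=proj(d,np.array([p+B@(np.array([v[1],0,v[2]])+Q@[i*.056,j*.0075,k*.039]) for i in(-1,1) for j in(-1,1) for k in(-1,1)]))+[du,0]
        hull=cv2.convexHull(((W-[x0,y0]+.5)*S).astype(np.float32)).round().astype(np.int32)
        M=np.zeros((66*S,45*S),np.uint8); cv2.fillPoly(M,[hull],1)
        M=cv2.resize(M.astype(np.float32),(45,66),interpolation=cv2.INTER_AREA)
        return ((1-M)*dr).sum()+(M*bg).sum()
    r=DE(cost,[(-15,15),(-.03,.03),(-.04,.03)],seed=1,maxiter=50,popsize=10)
    print("world pitch, centre from TCP along level x, down:",r.x.round(4),round(r.fun,2))
E
python3 -c "
from fitw import *
for du in(-.4,0,.4): fitw((34,56),(8,30),(43,25),18,du)"
```

```text
world pitch, centre from TCP along level x, down: [ 0.634  -0.0021 -0.0044] 25.92
world pitch, centre from TCP along level x, down: [ 0.0128 -0.0035 -0.0086] 27.08
world pitch, centre from TCP along level x, down: [-0.862  -0.0054 -0.0123] 26.98
```

It is level now (pitch about 0°), with the centre 3.4 mm towards -tool-x from the TCP. I compute the move back over the dock.

```bash
cat >> h.py <<'E'
def got(x,y,z,ang,tilt):
    s=manip.state(); R=Ro.from_quat(s["tcp_rot"]); a=np.radians(ang)
    yv=np.array([np.cos(a),np.sin(a),0]); zv=np.array([0,0,-1.]); T=Ro.from_matrix(np.c_[np.cross(yv,zv),yv,zv])*Ro.from_euler("y",tilt,degrees=True)
    print("t",round(s["time_s"],2),"pos",s["tool_pos"].round(4),"F",s["contact_force"].round(2),"tq",s["torque"].round(2),
      "shift",R.inv().apply(np.array([x,y,z])-s["tool_pos"]).round(4),"turn",(R.inv()*T).as_rotvec(degrees=True).round(2),"down dir in tool",R.inv().apply([0,0,-1]).round(3))
E
python3 -c "
from h import *
got(.4718,.1996,.25,18,7.7)"
```

```text
t 13.85 pos [ 0.5371 -0.1978  0.2494] F [ 0.44  0.42 -3.12] tq [-0.11 -0.04  0.03] shift [0.3946 0.0608 0.0526] turn [0.   0.03 0.02] down dir in tool [-0.133 -0.     0.991]
```

```bash
python3 -m inch '[[[0.04,0.006,0.005],[0,0,0],0],[[0.08,0.012,0.011],[0,0,0],0],[[0.13,0.02,0.017],[0,0,0],0],[[0.18,0.028,0.024],[0,0,0],0],[[0.23,0.035,0.031],[0,0,0],0],[[0.28,0.043,0.037],[0,0,0],0],[[0.33,0.051,0.044],[0,0,0],0],[[0.365,0.056,0.0487],[0,0,0],0],[[0.385,0.0593,0.0513],[0,0,0],0],[[0.3946,0.0608,0.0526],[0,0,0],0],[[0.3946,0.0608,0.0526],[0,0,0],0],[[0.390,0.0608,0.087],[0,0,0],0],[[0.3853,0.0608,0.122],[0,0,0],0],[[0.3853,0.0608,0.122],[0,0,0],0],[[0.3853,0.0608,0.122],[0,0,0],0]]'
python3 - <<'E'
from h import *
got(.4718,.1996,.16,18,7.7)
d=manip.get_image("top"); c=d["image"].astype(int)
for v in range(203,213): print(v,[int(c[v,u,2]-c[v,u,0]) for u in range(212,225)],[int(c[v,u].sum()//3) for u in range(212,225)])
p=manip.state()["tool_pos"];a=np.radians(18);ex=np.array([np.cos(a),np.sin(a),0]);ey=np.array([-np.sin(a),np.cos(a),0])
print(proj(d,np.array([p+ey*(-.0034-.056)+ex*j*.0075+[0,0,k] for j in(-1,1) for k in(.044,-.034)])).round(1).tolist())
E
```

```text
time_s: 15.35
tool_pos: [0.472, 0.1978, 0.1797]
tcp_rot: [0.587, 0.807, 0.039, -0.055]
contact_force: [0.1, 0.1, -0.7]
grip_width: 0.0141
grip_force: 43.6
t 15.35 pos [0.472  0.1978 0.1797] F [ 0.11  0.12 -0.73] tq [-0.1  -0.02 -0.01] shift [-0.0009  0.0004  0.0198] turn [-0.09  0.   -0.14] down dir in tool [-0.134  0.002  0.991]
203 [-38, -31, -30, -30, -27, -27, -41, -56, -61, -61, -63, -57, -21] [55, 48, 47, 47, 44, 43, 59, 77, 83, 83, 84, 86, 88]
204 [-30, -28, -28, -28, -26, -25, -38, -57, -61, -62, -64, -60, -25] [48, 46, 46, 45, 43, 42, 56, 76, 82, 83, 84, 88, 94]
205 [-28, -27, -27, -28, -26, -24, -37, -56, -61, -61, -62, -57, -25] [45, 44, 44, 43, 42, 39, 54, 76, 83, 83, 84, 87, 97]
206 [-26, -26, -27, -25, -23, -25, -36, -55, -60, -62, -62, -55, -22] [43, 44, 43, 43, 41, 38, 52, 77, 84, 83, 84, 86, 100]
207 [-24, -25, -25, -25, -25, -21, -35, -55, -61, -62, -61, -53, -19] [41, 40, 40, 40, 40, 39, 52, 78, 84, 83, 83, 88, 112]
208 [-24, -25, -23, -24, -23, -21, -33, -54, -60, -61, -61, -50, -18] [41, 40, 39, 41, 38, 37, 51, 75, 84, 83, 82, 90, 119]
209 [-22, -21, -21, -24, -19, -17, -31, -51, -59, -61, -62, -51, -19] [39, 38, 40, 41, 40, 39, 50, 72, 82, 83, 82, 90, 120]
210 [-15, -16, -28, -47, -42, -24, -27, -47, -57, -60, -62, -54, -25] [44, 42, 49, 59, 57, 49, 50, 68, 80, 84, 83, 91, 120]
211 [-13, -39, -77, -104, -99, -59, -31, -43, -56, -61, -61, -58, -32] [56, 65, 83, 96, 92, 67, 51, 63, 78, 82, 82, 87, 116]
212 [-46, -104, -148, -165, -154, -91, -37, -40, -55, -60, -61, -60, -35] [71, 94, 112, 120, 116, 83, 53, 58, 77, 83, 83, 86, 111]
[[218.2, 206.4], [220.3, 208.4], [217.0, 202.3], [219.2, 204.5]]
```

The arm hides the top view there, so I go by force, in small steps along the true vertical.

```bash
python3 -m inch '[[[0,0,0.01],[0,0,0],0],[[-0.001,0,0.018],[0,0,0],0],[[-0.002,0,0.023],[0,0,0],0],[[-0.002,0,0.023],[0,0,0],0]]' 30; python3 -m inch '[[[-0.0005,0,0.004],[0,0,0],0],[[-0.001,0,0.008],[0,0,0],0],[[-0.001,0,0.008],[0,0,0],0]]'; python3 -c "
from h import *
got(.4718,.1996,.14,18,7.7)"
```

```text
time_s: 15.8
tool_pos: [0.4723, 0.2003, 0.1571]
tcp_rot: [0.587, 0.807, 0.04, -0.054]
contact_force: [0.5, 0.1, 1.5]
grip_width: 0.0141
grip_force: 44.1
time_s: 16.1
tool_pos: [0.4716, 0.2, 0.1478]
tcp_rot: [0.587, 0.807, 0.039, -0.054]
contact_force: [1.1, 0.3, -3.8]
grip_width: 0.0144
grip_force: 43.5
t 16.1 pos [0.4716 0.2    0.1478] F [ 1.09  0.29 -3.84] tq [ 0.05 -0.44  0.  ] shift [-0.0014  0.0001  0.0077] turn [-0.02  0.03 -0.02] down dir in tool [-0.134  0.     0.991]
```

```bash
python3 -m inch '[[[-0.0005,0,0.003],[0,0,0],0],[[-0.001,0,0.006],[0,0,0],0],[[-0.001,0,0.006],[0,0,0],0]]'; python3 -m inch '[[[-0.0005,0,0.003],[0,0,0],0],[[-0.001,0,0.006],[0,0,0],0],[[-0.001,0,0.006],[0,0,0],0]]';  python3 -c "
from h import *
got(.4718,.1996,.13,18,7.7)"
```

```text
time_s: 16.4
tool_pos: [0.4716, 0.1998, 0.142]
tcp_rot: [0.587, 0.807, 0.039, -0.054]
contact_force: [1.9, 1.1, -4.3]
grip_width: 0.014
grip_force: 43.3
time_s: 16.7
tool_pos: [0.4717, 0.1996, 0.1361]
tcp_rot: [0.587, 0.807, 0.039, -0.054]
contact_force: [1.4, 1.1, -4.1]
grip_width: 0.0144
grip_force: 43.4
t 16.7 pos [0.4717 0.1996 0.1361] F [ 1.38  1.05 -4.05] tq [ 0.01 -0.28  0.03] shift [-0.0009  0.0001  0.006 ] turn [-0.03  0.   -0.03] down dir in tool [-0.134  0.001  0.991]
```

```bash
python3 -m inch '[[[-0.0005,0,0.003],[0,0,0],0],[[-0.001,0,0.006],[0,0,0],0],[[-0.001,0,0.006],[0,0,0],0]]'; python3 -m inch '[[[-0.0005,0,0.003],[0,0,0],0],[[-0.001,0,0.006],[0,0,0],0],[[-0.001,0,0.006],[0,0,0],0]]'; python3 -m inch '[[[-0.0005,0,0.003],[0,0,0],0],[[-0.001,0,0.005],[0,0,0],0],[[-0.001,0,0.005],[0,0,0],0]]';  python3 -c "
from h import *
got(.4718,.1996,.11,18,7.7)"
```

```text
time_s: 17.0
tool_pos: [0.4718, 0.1996, 0.1301]
tcp_rot: [0.587, 0.807, 0.039, -0.054]
contact_force: [1.3, 1.5, -2.7]
grip_width: 0.0139
grip_force: 43.5
time_s: 17.3
tool_pos: [0.4718, 0.1995, 0.124]
tcp_rot: [0.587, 0.807, 0.039, -0.055]
contact_force: [1.5, 0.5, -3.1]
grip_width: 0.0144
grip_force: 43.5
time_s: 17.6
tool_pos: [0.472, 0.1994, 0.1192]
tcp_rot: [0.587, 0.807, 0.04, -0.055]
contact_force: [-0.4, 2.5, -2.4]
grip_width: 0.014
grip_force: 43.6
t 17.6 pos [0.472  0.1994 0.1192] F [-0.35  2.47 -2.41] tq [ 0.43 -0.01  0.06] shift [-0.001  -0.0001  0.0092] turn [-0.   -0.05 -0.04] down dir in tool [-0.135  0.     0.991]
```

```bash
python3 -m inch '[[[-0.0003,0,0.002],[0,0,0],0],[[-0.0005,0,0.004],[0,0,0],0],[[-0.0005,0,0.004],[0,0,0],0]]'; python3 -m inch '[[[-0.0003,0,0.002],[0,0,0],0],[[-0.0005,0,0.004],[0,0,0],0],[[-0.0005,0,0.004],[0,0,0],0]]'; python3 -m inch '[[[-0.0003,0,0.002],[0,0,0],0],[[-0.0005,0,0.004],[0,0,0],0],[[-0.0005,0,0.004],[0,0,0],0]]';  python3 -c "
from h import *
got(.4718,.1996,.11,18,7.7)"
```

```text
time_s: 17.9
tool_pos: [0.4725, 0.1995, 0.1156]
tcp_rot: [0.587, 0.807, 0.04, -0.054]
contact_force: [0.4, 4.1, 0.8]
grip_width: 0.0141
grip_force: 45.6
time_s: 18.2
tool_pos: [0.4733, 0.1998, 0.1134]
tcp_rot: [0.587, 0.807, 0.041, -0.054]
contact_force: [-2.3, 3.3, 8.9]
grip_width: 0.014
grip_force: 56.4
time_s: 18.5
tool_pos: [0.4734, 0.1999, 0.1127]
tcp_rot: [0.586, 0.807, 0.04, -0.055]
contact_force: [-9.7, -1.1, 27.3]
grip_width: 0.0144
grip_force: 71.1
t 18.5 pos [0.4734 0.1999 0.1127] F [-9.74 -1.06 27.33] tq [0.44 1.9  0.2 ] shift [-0.0001 -0.0016  0.0027] turn [ 0.04 -0.07  0.03] down dir in tool [-0.135 -0.001  0.991]
```

The grip force is rising, so the fingers are wedging near the mouth. The drive is already about 43 mm down and guided, so I unload, release and lift off.

```bash
python3 -m inch '[[[0.0005,0,-0.004],[0,0,0],0],[[0.001,0,-0.006],[0,0,0],0],[[0.001,0,-0.006],[0,0,0],0.2],[[0.001,0,-0.006],[0,0,0],0.23],[[0.001,0,-0.006],[0,0,0],0.25],[[0.001,0,-0.006],[0,0,0],0.27],[[0.001,0,-0.008],[0,0,0],0.3]]' 20; python3 -c "
from h import *
got(.4718,.1996,.11,18,7.7)"
```

```text
time_s: 19.2
tool_pos: [0.4735, 0.1993, 0.1152]
tcp_rot: [0.587, 0.807, 0.041, -0.053]
contact_force: [5.5, 5.0, -6.2]
grip_width: 0.0182
grip_force: 16.4
t 19.2 pos [0.4735 0.1993 0.1152] F [ 5.52  5.03 -6.22] tq [ 0.7  -1.1  -0.13] shift [ 0.0001 -0.0015  0.0052] turn [ 0.2   0.04 -0.05] down dir in tool [-0.133 -0.003  0.991]
```

```bash
python3 -m inch '[[[0,0,0],[0,0,0],0.21],[[0.0005,0,-0.004],[0,0,0],0.21],[[0.001,0,-0.008],[0,0,0],0.21],[[0.0016,0,-0.012],[0,0,0],0.21],[[0.0016,0,-0.012],[0,0,0],0.24]]'; python3 -c "
from h import *
got(.4718,.1996,.11,18,7.7)"
```

```text
time_s: 19.7
tool_pos: [0.4717, 0.1987, 0.1276]
tcp_rot: [0.587, 0.807, 0.039, -0.054]
contact_force: [-0.8, -0.3, 0.7]
grip_width: 0.0206
grip_force: 0.0
t 19.7 pos [0.4717 0.1987 0.1276] F [-0.83 -0.27  0.69] tq [-0.05 -0.03 -0.04] shift [-0.0015  0.0004  0.0176] turn [-0.07  0.03 -0.03] down dir in tool [-0.133  0.001  0.991]
```

```bash
python3 -m inch '[[[0.002,0,-0.02],[0,0,0],0.5],[[0.006,0,-0.05],[0,0,0],0.5],[[0.01,0,-0.075],[0,0,0],0.5],[[0.01,0,-0.075],[0,-7.7,0],0.3],[[0.01,0,-0.075],[0,-7.7,0],0],[[0.01,0,-0.075],[0,-7.7,0],0],[[0.01,0,-0.075],[0,-7.7,0],0],[[0.01,0,-0.075],[0,-7.7,0],0],[[0.01,0,-0.075],[0,-7.7,0],0]]'; python3 look2.py pics/c8.png; python3 -c "
from h import *
go(.4728,.1965,.18,18)"
```

```text
time_s: 20.6
tool_pos: [0.4719, 0.1983, 0.2025]
tcp_rot: [0.588, 0.809, -0.001, -0.001]
contact_force: [0.2, -0.7, 0.8]
grip_width: -0.0
grip_force: 0.0
t 20.7 pos [0.4721 0.1985 0.2028] F [ 0.46 -0.99 -0.05] w 0.0 shift [-0.0021  0.      0.0228] turn [-0.05 -0.01 -0.08]
```

View pics/c8.png

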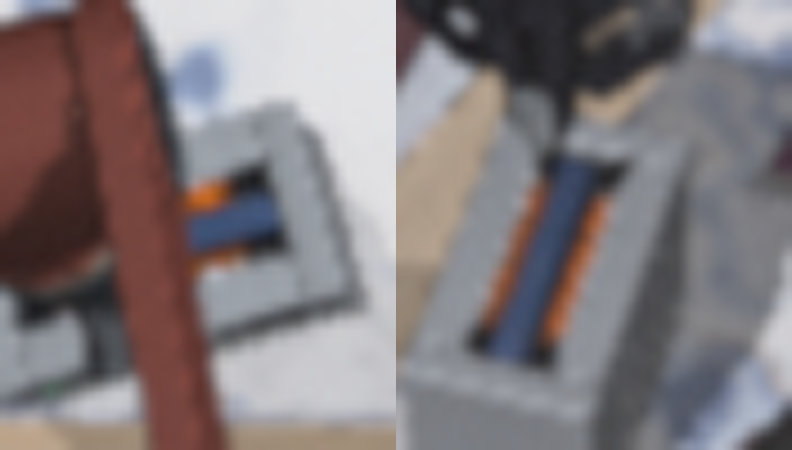

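The drive stands level in the mouth between the two flaps, having dropped so its upper edge is about at the dock's top (side-crop 572,160 to 510,362). The fingers are shut and above it. I press down on its middle in small steps, watching the force.

```bash
python3 -m inch '[[[-0.002,0,0.02],[0,0,0],0],[[-0.002,0,0.045],[0,0,0],0],[[-0.002,0,0.06],[0,0,0],0],[[-0.002,0,0.066],[0,0,0],0],[[-0.002,0,0.066],[0,0,0],0]]'; python3 -m inch '[[[0,0,0.004],[0,0,0],0],[[0,0,0.008],[0,0,0],0],[[0,0,0.008],[0,0,0],0]]';python3 -m inch '[[[0,0,0.002],[0,0,0],0],[[0,0,0.004],[0,0,0],0],[[0,0,0.004],[0,0,0],0]]'
```

```text
time_s: 21.2
tool_pos: [0.4721, 0.1967, 0.1362]
tcp_rot: [0.588, 0.809, -0.001, -0.001]
contact_force: [0.4, 0.3, 0.3]
grip_width: -0.0
grip_force: 0.0
time_s: 21.5
tool_pos: [0.4729, 0.1971, 0.1294]
tcp_rot: [0.588, 0.809, 0.0, 0.0]
contact_force: [0.0, 0.4, 0.4]
grip_width: 0.0001
grip_force: 0.0
time_s: 21.8
tool_pos: [0.4734, 0.1973, 0.1257]
tcp_rot: [0.588, 0.809, 0.001, 0.0]
contact_force: [0.6, 0.4, 1.7]
grip_width: -0.0001
grip_force: 0.8
```

```bash
for i in 1 2 3; do python3 -m inch '[[[0,0,0.001],[0,0,0],0],[[0,0,0.002],[0,0,0],0],[[0,0,0.002],[0,0,0],0]]' | egrep 'pos|force:'; done
```

```text
tool_pos: [0.4732, 0.1972, 0.1236]
contact_force: [0.4, -0.6, 4.9]
grip_force: 1.9
tool_pos: [0.473, 0.1971, 0.1211]
contact_force: [0.5, 1.6, 2.4]
grip_force: 1.3
tool_pos: [0.473, 0.1971, 0.1191]
contact_force: [1.3, 1.1, 2.0]
grip_force: 1.2
```

```bash
for i in 1 2 3 4; do python3 -m inch '[[[0,0,0.001],[0,0,0],0],[[0,0,0.002],[0,0,0],0],[[0,0,0.002],[0,0,0],0]]' | egrep 'pos|contact_force:'; done
```

```text
tool_pos: [0.473, 0.1971, 0.1172]
contact_force: [1.5, 1.1, 3.1]
tool_pos: [0.473, 0.1972, 0.1152]
contact_force: [1.9, 0.8, 3.2]
tool_pos: [0.473, 0.1971, 0.1132]
contact_force: [1.8, 2.1, 3.0]
tool_pos: [0.473, 0.1971, 0.1112]
contact_force: [2.0, -0.0, 2.1]
```

```bash
for i in 1 2 3 4 5; do python3 -m inch '[[[0,0,0.001],[0,0,0],0],[[0,0,0.002],[0,0,0],0],[[0,0,0.002],[0,0,0],0]]' | egrep 'pos|contact_force:'; done
```

```text
tool_pos: [0.4729, 0.1971, 0.1091]
contact_force: [2.5, 0.6, 3.2]
tool_pos: [0.4728, 0.1971, 0.1071]
contact_force: [2.5, 0.7, 3.9]
tool_pos: [0.4722, 0.1969, 0.1049]
contact_force: [1.4, -0.5, 3.0]
tool_pos: [0.473, 0.1971, 0.1037]
contact_force: [0.9, 0.3, 6.1]
tool_pos: [0.4731, 0.1971, 0.1018]
contact_force: [0.2, 0.7, 5.4]
```

```bash
for i in 1 2 3 4 5 6; do python3 -m inch '[[[0,0,0.0005],[0,0,0],0],[[0,0,0.001],[0,0,0],0],[[0,0,0.001],[0,0,0],0]]' | egrep 'pos|contact_force:' | tr '\n' ' '; echo; done
```

```text
tool_pos: [0.473, 0.1971, 0.1008] contact_force: [0.5, -0.2, 6.7] 
tool_pos: [0.473, 0.1971, 0.0997] contact_force: [0.8, 0.3, 7.2] 
tool_pos: [0.4731, 0.1972, 0.0991] contact_force: [0.6, 0.4, 8.4] 
tool_pos: [0.4732, 0.1973, 0.0982] contact_force: [-0.6, 0.5, 8.5] 
tool_pos: [0.4732, 0.1973, 0.0973] contact_force: [0.1, -0.1, 8.6] 
tool_pos: [0.4733, 0.1974, 0.0963] contact_force: [-0.7, 0.7, 9.4]
```

```bash
for i in 1 2 3 4 ; do python3 -m inch '[[[0,0,0.0005],[0,0,0],0],[[0,0,0.001],[0,0,0],0],[[0,0,0.001],[0,0,0],0]]' | egrep 'pos|contact_force:' | tr '\n' ' '; echo; done
```

```text
tool_pos: [0.4733, 0.1974, 0.0953] contact_force: [-0.1, -0.4, 9.5] 
tool_pos: [0.4733, 0.1973, 0.0943] contact_force: [0.1, 0.5, 9.2] 
tool_pos: [0.4735, 0.1974, 0.0938] contact_force: [-0.7, 1.2, 10.3] 
tool_pos: [0.4739, 0.1975, 0.0934] contact_force: [-2.0, 0.5, 15.2]
```

```bash
python3 -m inch '[[[0,0,0],[0,0,0],0],[[0,0,0],[0,0,0],0],[[0,0,0],[0,0,0],0]]' | egrep 'pos|contact_force:' | tr '\n' ' '; python3 -m inch '[[[0,0,0.0002],[0,0,0],0],[[0,0,0.0002],[0,0,0],0],[[0,0,0.0002],[0,0,0],0]]' | egrep 'pos|contact_force:' | tr '\n' ' '
```

```text
tool_pos: [0.4739, 0.1975, 0.0934] contact_force: [-2.1, -0.3, 13.4] tool_pos: [0.4739, 0.1976, 0.0934] contact_force: [-1.8, -0.4, 14.7]
```

```bash
for i in 1 2; do python3 -m inch '[[[0,0,0.0004],[0,0,0],0],[[0,0,0.0004],[0,0,0],0],[[0,0,0.0004],[0,0,0],0]]' | egrep 'pos|contact_force:' | tr '\n' ' ';echo; done; python3 -c "
from h import *
for i in range(6): manip.get_image('top'); s=manip.state(); print(s['contact_force'].round(1),s['tool_pos'].round(4))"
```

```text
tool_pos: [0.4741, 0.1976, 0.0932] contact_force: [-1.9, -0.4, 15.1] 
tool_pos: [0.4743, 0.1976, 0.0931] contact_force: [-2.4, 0.0, 16.4] 
[-2.  -0.2 16.9] [0.4742 0.1976 0.0931]
[-1.1  0.1 16.5] [0.4743 0.1976 0.0931]
[-2.1  0.4 16.6] [0.4743 0.1977 0.0931]
[-1.9  0.4 17.2] [0.4743 0.1976 0.0931]
[-1.9  0.7 17.1] [0.4742 0.1976 0.0931]
[-1.3  0.6 16.3] [0.4742 0.1977 0.0931]
```

The stiffness is about 8 N/mm, with the upper edge 29 mm below the top: this is the hard stop. I withdraw, move clear and compare the flaps numerically with the first picture.

```bash
python3 -m inch '[[[0,0,-0.005],[0,0,0],0],[[0,0,-0.015],[0,0,0],0],[[0,0,-0.03],[0,0,0],0],[[0,0,-0.06],[0,0,0],0],[[0,0,-0.1],[0,0,0],0],[[0,0,-0.13],[0,0,0],0],[[-0.05,0,-0.13],[0,0,0],0],[[-0.1,0,-0.13],[0,0,0],0],[[-0.15,0,-0.13],[0,0,0],0],[[-0.2,0,-0.13],[0,0,0],0],[[-0.2,0,-0.13],[0,0,0],0],[[-0.2,0,-0.13],[0,0,0],0]]'
python3 - <<'E'
from h import *
for n,(x,y,w,h) in(("top",(190,198,40,30)),("side",(240,122,34,34))):
    im=manip.get_image(n)["image"][y:y+h,x:x+w].astype(int); o=cv2.imread(f"pics/{n}0.png")[y:y+h,x:x+w,::-1].astype(int)
    f=lambda c:int(((c[...,0]-c[...,2]>75)&(c[...,0]>150)).sum()); b=lambda c:int((c[...,2]-c[...,0]>20).sum())
    print(n,"orange now/start",f(im),f(o),"blue",b(im),b(o),"max diff",abs(im-o).max(),"n>40",int((abs(im-o).max(2)>40).sum()))
    full=manip.get_image(n)["image"].astype(int); o=cv2.imread(f"pics/{n}0.png")[:,:,::-1].astype(int)
    for k,p in (("mouse",(256,158)),("mug",(283,145)),("notebook",(155,193)),("tape",(320,152)),("stapler",(364,197)),("usb",(256,229)),("brown",(340,230))):
        if n=="top":print(k,int((abs(full-o)[p[1]-10:p[1]+10,p[0]-10:p[0]+10].max(2)>40).sum()),end=" ")
E
```

```text
time_s: 31.1
tool_pos: [0.5331, 0.006, 0.2188]
tcp_rot: [0.589, 0.808, -0.001, -0.002]
contact_force: [-0.8, -0.3, -0.9]
grip_width: -0.0003
grip_force: 0.0
top orange now/start 203 212 blue 64 56 max diff 142 n>40 193
mouse 19 mug 0 notebook 0 tape 0 stapler 0 usb 381 brown 0 side orange now/start 130 158 blue 5 1 max diff 149 n>40 350
```

The arm's shadow may still fall on the dock. I move further off and compare again.

```bash
python3 -m inch '[[[-0.05,0,0],[0,0,0],0],[[-0.1,0,0],[0,0,0],0],[[-0.15,0,0],[0,0,0],0],[[-0.2,0,0],[0,0,0],0],[[-0.25,0,0],[0,0,0],0],[[-0.25,0,0],[0,0,0],0],[[-0.25,0,0],[0,0,0],0]]' | head -2
python3 - <<'E'
from h import *
for n,(x,y,w,h) in(("top",(190,200,36,26)),("side",(242,122,32,34))):
    F=manip.get_image(n)["image"]; im=F[y:y+h,x:x+w].astype(int); o=cv2.imread(f"pics/{n}0.png")[y:y+h,x:x+w,::-1].astype(int)
    f=lambda c:(c[...,0]-c[...,2]>75)&(c[...,0]>150)
    print(n,f(im).sum(),f(o).sum(),"n>40",int((abs(im-o).max(2)>40).sum()))
    for r in range(h): print("".join("#" if k else "b" if q[2]-q[0]>25 else "." for k,q in zip(f(im)[r],im[r])),"".join("#" if k else "." for k in f(o)[r]),"".join("x" if k>40 else "." for k in abs(im-o).max(2)[r]))
E
```

```text
time_s: 32.0
tool_pos: [0.6116, -0.2304, 0.2195]
top 217 212 n>40 1
..b..bbbbbbbbbbb.................... .................................... ....................................
..b...bbbbb......................... .................................... ....................................
..b...bb............................ .................................... ....................................
.................................... .................................... ....................................
.................................... .................................... ....................................
......................####.......... ......................###........... ....................................
...................#######.......... ...................#######.......... ....................................
...............###########.......... ................##########.......... ....................................
............##############.......... ............##############.......... ....................................
.........#################.......
[... 4539 characters left out ...]
.......
...........###.................. ...........###.................. ................................
................................ ................................ ................................
................................ ................................ ................................
................................ ................................ ................................
................................ ................................ ................................
................................ ................................ ................................
................................ ................................ ................................
```

```bash
python3 -c "
from cell import manip
print(manip.sign_off())"
```

```text
the job is handed in; nothing more can be done
None
```

The job is handed in at about 32 s: the blue drive is pressed onto the dock's hard stop (about 17 N, its upper edge 29 mm below the top), both flaps are closed and the fingers are out; my first try hit the mouth's edge at about 31 N and shifted the drive in the grip, and I did not re-check the drive's height after letting go.

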